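Let a dial cap out of the lever dispenser

ROBOT

A 6-joint arm with a two-finger parallel gripper is mounted at the origin on a cart in front of the work surface, level with it; the furniture and walls round the work are solid. World frame = base frame: x ahead of the robot, y to its left, z up, the work surface at z = 0. Lengths are in m, angles in degrees, forces in N, time in s.
With the tool pointing down it reaches from about 0.4 to 0.825 m from the base axis. Payload 7 kg.
Tool frame: the origin (TCP) lies between the finger pads; the fingertips stand 22 mm ahead of it and the grasp point (between the pads) lies 3 mm ahead of it; z points along the fingers, y is the direction in which the jaws open and shut (so a half turn about z gives the same grasp; the last joint's range is limited). The gripper opens to 88 mm and grips with 3 to 60 N. Pads are 19 mm wide; open, the fingers measure 130 mm over their backs; the gripper's body (78 mm by 193 mm) begins 47 mm behind the grasp point.
Start: joints at [-59.754, 20.546, 0.682, 0, -70.136, -16.507], TCP at [0.16, -0.656, 0.249] pointing down, gripper open.
Joint ranges: [-176.03, 176.03], [-82.01, 121.73], [-58.28, 71.71], [-173.87, 95.51], [-174.79, -0.11], [-173.66, 173.66]. Speed limits (degrees/s): [136.94, 136.94, 172.46, 180, 180, 180].

INTERFACE

Orientations are given as [roll, pitch, yaw] about the fixed x, y, z axes, in that order (R = Rz(yaw) Ry(pitch) Rx(roll)).
In Python, from plant import telemetry, cams, r gives the robot as it stands.
- The arm moves only by the tool carry_out, never from a script. Its argument "commands" is one flat list of numbers, 5 for each row, row after row: the shift along the world's x, y, z as a fraction of full scale, then the turn about the world's z as a fraction of full scale, then the gripper's target within -1 to 1 (shut at 1, half-way at 0, fully open at -1). In form: [x, y, z, turn, claw, x, y, z, turn, claw, ...]. A call has 1 to 8 rows; each row shifts and turns the commanded pose from where the row before left it; what a row does not reach is not made up. Full scale, the value 1, is 0.04 m for a shift and 4 degrees for a turn. A row lasts 1/10 s, in which the tool goes at most 50 mm and 8.59 degrees, less where a joint would pass 70% of its speed; a pose out of reach is approached as far as the arm can. A call with a number of a shift or a turn outside -1 to 1 is refused whole. A call with a gripper value outside its range is refused whole. The fingers move at their own pace and stop on an object; "grip_force" is the grip in N (left out, the last holds). Time passes only in rows, so rows that do not move let the fingers close. It gives the time, the measured TCP pose, the force and the opening at its end, in the units of the state.
- telemetry.get_state(): the state, without advancing time (a new reading comes with each control period).
- cams.capture(name): name is "scene" or "top"; returns a dict with "frame" (420x560x3 uint8, red, green, blue), "camera_matrix" (3x3 intrinsics, pixels), "k1" (the pictures are not rectified: a ray, as slopes to the right and down, at radius r is drawn at 1 + k1 r^2 times it, then the intrinsics apply), "camera_from_world" (4x4, takes a point from world to camera coordinates). Camera axes: x right, y down, z forward; pixel columns grow to the right and rows downward; lengths in m; the calibration is good to about 2 mm. A picture is of the moment at which its call begins. There is no depth.
- r.close_job(): hands the job in, once; it reports no verdict.
The state is a dict: "time_s": time; "joints": joint angles; "qd": joint speeds; "joint_torque": joint torques, N m; "tcp_pos": TCP position; "eef_rot": TCP orientation; "contact_force": force on the tool from outside, world axes, zero at the start; "moment": the same for the moment, N m; "gripper_width": finger opening in m.
Only numpy, scipy, OpenCV 4.12 (cv2) and the standard library are available. Lean on these libraries where they do the work, as an engineer would, in place of code of your own. Each camera call takes 0.05 s, during which the arm holds its last target. There are 200 camera calls.

TASK

Let the dial cap out of the bench dispenser: with the fingertips press its lever paddle down until the clear lid stands fully open and the cap has slid down the chute into the black dish, then ease the lever back up, keeping the fingers on it, so that the lid settles shut without slamming. Nothing is to be grasped or lifted: touch only the paddle, not the lid, the cap or the dish, leave the other things on the bench alone, and finish clear with the lid closed and the cap lying in the dish.

Things in the scene. Friction and masses are not known exactly. Their poses are not given: they have to be found in the camera images.
- dispenser: grey sheet-metal dispenser fixed to the bench; base plate 100 x 240 x 4 mm, from y = -70 to +170 mm. Origin on the bench. z up; +y the way the cap slides, to the dish; -y towards the lever paddle. A polished chute, 46 mm wide inside, falls at 30 degrees to +y between two cheeks (60 mm overall) and ends 32 mm above the bench at y = +45 mm. Highest fixed point 130 mm above the bench.
- shaft (a point): middle of the horizontal shaft on which lever and lid turn together; fixed to the dispenser, 37 mm to the -y side of its origin and 120 mm above the bench. Its axes are those of the dispenser; the shaft lies along x.
- lever (a joint): angle of lever and lid, rad: 0 = lid shut (lever up at its stop, by a spring); grows as the paddle is pressed; end stop 0.62. Above 0.5 the lid is fully open; the cap passes the lip at about 0.3. Pressing mid-paddle takes about 3 N at first, 5 N at the end. Let go, the spring slams the lid; eased by the fingers it should close at 1 rad/s at most (paddle rising 0.12 m/s).
- paddle: flat lever paddle 32 x 32 mm, 8 mm thick, steel with black rubber top, on an arm at the dispenser's -y side, 120 mm from the shaft. Origin 1 mm below the middle of its top face; z normal to that face, which at rest leans 0.27 rad (outer end higher), at full press 0.35 rad the other way. Nothing of the dispenser stands over or under it.
- paddle_top (a point): middle of the paddle's top face, where to press; about 157 mm above the bench at rest, 83 mm at full press. It moves down on a circle about the shaft and shifts sideways by less than 7 mm; axes as the paddle's.
- lid: clear plastic lid 50 x 75 mm with a steel lip at its lower front edge that keeps the cap in the chute; rigidly on the same shaft as the lever, so it lifts as the paddle goes down. Origin on the shaft; at rest its +y runs down the chute, z normal to the lid. Not to be touched.
- lid_lip (a point): lower edge of the lid's steel lip, 77 mm from the shaft, 3 mm above the chute floor when shut.
- cap: chrome dial cap, a disc of 36 mm diameter, 16 mm high, 18 g. Origin in the middle of its underside, z along its axis. It starts in the chute behind the lip, seen through the clear lid.
- dish: loose open black parts dish 68 x 120 x 20 mm under the chute mouth, lying between low rails on the base plate with its long side along the dispenser's y. Origin in the middle of its underside, x across the 68 mm, y along the 120 mm.
- dial_cap_1: another chrome dial cap, 36 mm diameter, 16 mm high, loose on the bench; bystander. Origin under its middle.
- tape_roll: roll of green masking tape lying flat, 88 x 96 x 18 mm; bystander. Origin under its middle.
- tweezers: steel tweezers lying flat, 10 x 124 x 11 mm; bystander. Origin under the middle.
- driver_red: screwdriver lying down, 27 x 189 x 26 mm; bystander. Origin under the middle.
- stamp: small upright hand stamp, 14 x 34 x 48 mm; bystander. Origin under its middle.
- inkpad: closed ink pad, 48 x 72 x 14 mm; bystander. Origin under its middle.
- motor: black flap motor, 76 x 89 x 40 mm; bystander. Origin under its middle.

How it is judged:
By the outcome, as a careful person would: the job done as asked, in the order asked, and still so for the second after the job is handed in, with the robot touching nothing.
It also fails if it takes over 42 s, if anything falls off the work surface, if the arm or the gripper's body presses on something with over 40 N, if the wrist force passes 120 N, or if a joint passes its speed limit or range.

## Working session

There is one attempt and no reset: what is moved stays moved. The work goes in short steps, Python scripts to look and compute and a tool call to move; the robot and the scene stay as the last step left them, time stands still between calls to the robot, and variables do not carry over. Pictures are saved under pics/ and viewed, about 8 in all and at most 12, crops included, and the job is handed in when it is done.

Besides the shell and the picture viewer there is one more tool, called in YAML: its name, and indented under it one key for each argument. carry_out: Moves the arm, as the interface text tells. Shift numbers are shares of 0.04 m and turn numbers shares of 4 degrees, none past 1 either way. Its arguments: {"type":"object","properties":{"commands":{"type":"array"},"grip_force":{"type":"number"}},"required":["commands"]}

```bash
mkdir -p pics; cat > h.py <<'E'
import numpy as np, cv2, json
from plant import telemetry, cams, r
def snap(n,tag):
    d=cams.capture(n); cv2.imwrite(f'pics/{tag}.png',d['frame'][:,:,::-1]); 
    np.savez(f'{tag}.npz',**{k:np.array(v) for k,v in d.items()}); return d
def ray(d,u,v):
    K=np.array(d['camera_matrix']);k1=float(d['k1']);T=np.array(d['camera_from_world'])
    p=cv2.undistortPoints(np.array([[[u,v]]],float),K,np.array([k1,0,0,0.]))[0,0]
    R=T[:3,:3];return -R.T@T[:3,3], R.T@np.array([p[0],p[1],1])
def onz(d,u,v,z):
    o,w=ray(d,u,v);return o+w*(z-o[2])/w[2]
def proj(d,P):
    T=np.array(d['camera_from_world']);P=np.atleast_2d(P)
    return cv2.projectPoints(P.astype(float),cv2.Rodrigues(T[:3,:3])[0],T[:3,3],np.array(d['camera_matrix']),np.array([float(d['k1']),0,0,0.]))[0][:,0]
E
python3 - <<'E'
from h import *
for n in('scene','top'):
    d=snap(n,n+'0'); print(n,np.round(ray(d,280,210),3).tolist())
print(telemetry.get_state())
E
```

```text
scene [[-0.33, -0.836, 0.862], [0.611, 0.587, -0.531]]
top [[0.397, -0.038, 1.168], [0.1, -0.004, -0.995]]
{'time_s': 0.1, 'joints': array([-5.97536008e+01,  2.05870611e+01,  6.41486129e-01, -1.65231175e-02,
       -7.01352399e+01, -1.65059032e+01]), 'qd': array([ 0.16123784, -0.03867643,  0.06059584, -0.01921311,  0.14948989,
        0.08063115]), 'joint_torque': array([-2.74757695e-03, -5.84161520e+01,  2.93754190e+01,  7.01547280e+00,
        1.02704132e-02, -4.58959062e-05]), 'tcp_pos': array([ 0.16020545, -0.65532411,  0.24774192]), 'eef_rot': array([ 1.79918102e+02, -8.06893573e-03, -1.66265124e+02]), 'contact_force': array([ 0.06952602, -0.90329335, -0.23663084]), 'moment': array([0.02816753, 0.01350955, 0.02044983]), 'gripper_width': 0.08757316967343287}
```

View pics/scene0.png

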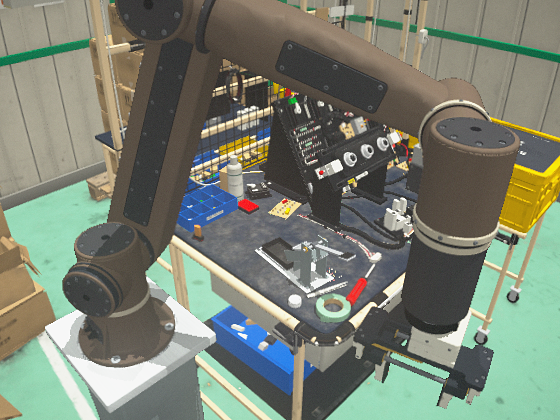

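View pics/top0.png

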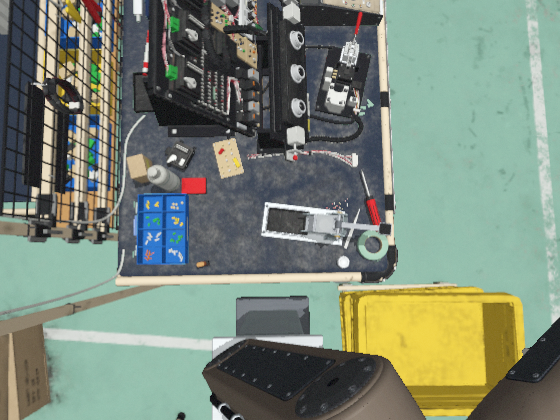

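The scene view shows the dispenser at about (300,260). In the top view the dish is at about (288,221), the chute at about (325,225), and the paddle is to the right, near the tape roll at (373,245). I'll crop in.

```bash
python3 - <<'E'
from h import *
a=cv2.imread('pics/top0.png')[190:275,250:400]; b=cv2.imread('pics/scene0.png')[220:325,240:390]
a=cv2.resize(a,None,fx=5.3,fy=5.3,interpolation=2)[:, :795]; b=cv2.resize(b,None,fx=5.3,fy=5.3,interpolation=2)
cv2.imwrite('pics/c1.png',a);cv2.imwrite('pics/c2.png',b); print(a.shape,b.shape)
d=np.load('top0.npz')
for u,v in[(263,201),(263,238),(350,210),(345,247)]: print(onz(d,u,v,0.0).round(3))
E
```

```text
(450, 795, 3) (556, 795, 3)
[0.542 0.008 0.   ]
[0.433 0.009 0.   ]
[ 0.511 -0.251  0.   ]
[ 0.402 -0.232  0.   ]
```

View pics/c1.png

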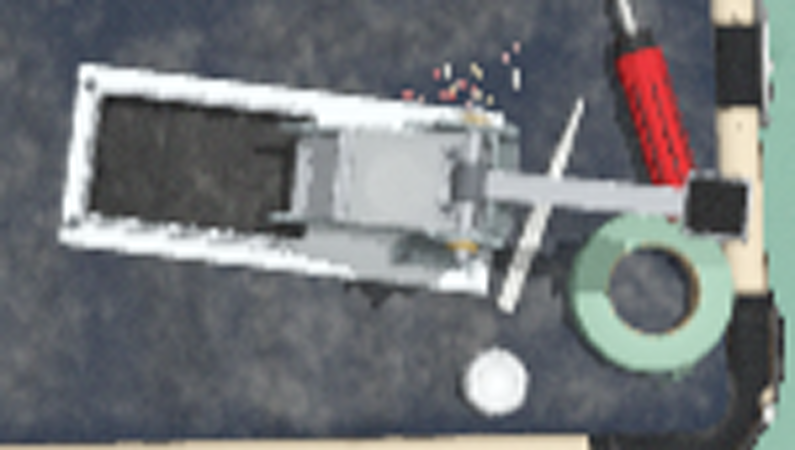

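View pics/c2.png

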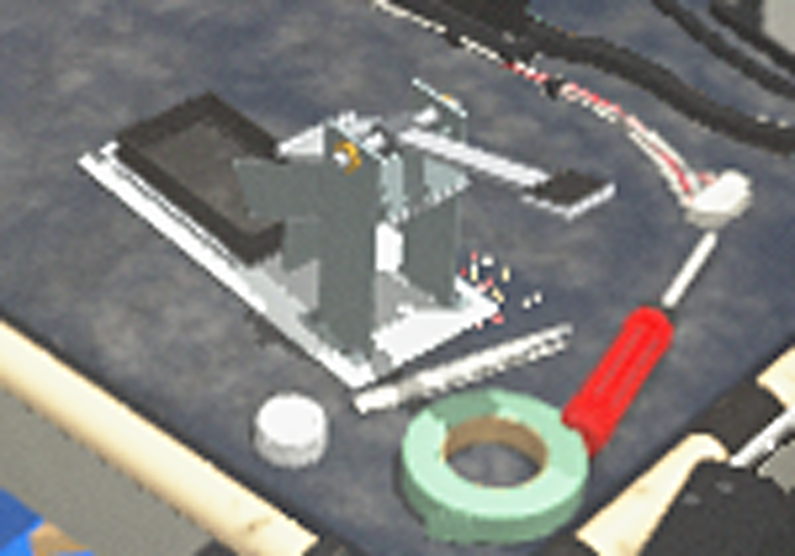

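The crops show the paddle's black top at c1 (716,205), which is top pixel (385.1,228.7), and at c2 (577,187), which is scene pixel (348.9,255.3). Nothing stands above it. The plate corners are visible too.

```bash
python3 - <<'E'
from h import *
t=np.load('top0.npz');s=np.load('scene0.npz')
o1,w1=ray(t,385.1,228.7);o2,w2=ray(s,348.9,255.3)
x=np.linalg.lstsq(np.c_[w1,-w2],o2-o1,rcond=None)[0]
print('tri',(o1+x[0]*w1).round(4),(o2+x[1]*w2).round(4)); print('z157',onz(t,385.1,228.7,.157).round(4),onz(s,348.9,255.3,.157).round(4))
c=[onz(t,250+u/5.3,190+v/5.3,.004) for u,v in[(80,65),(62,238),(490,290),(515,115)]]
print(np.round(c,4)); m=(c[0]+c[1])/2-(c[2]+c[3])/2; L=np.linalg.norm(m); y=m/L; print('len',L,'yaw of +y',np.degrees(np.arctan2(y[1],y[0])))
mid=(sum(c))/4; org=mid-.05*y; print('org',org, 'paddle pred',org-y*(.037+.117))
E
```

```text
tri [ 0.4463 -0.3119  0.1524] [ 0.4521 -0.3181  0.1544]
z157 [ 0.4461 -0.3107  0.157 ] [ 0.4492 -0.32    0.157 ]
[[ 0.538   0.0013  0.004 ]
 [ 0.4416  0.0126  0.004 ]
 [ 0.4086 -0.2243  0.004 ]
 [ 0.5058 -0.2415  0.004 ]]
len 0.24202662197153957 yaw of +y 82.25405548769122
org [ 0.46676292 -0.1625149   0.004     ] paddle pred [ 0.44600667 -0.31510971  0.004     ]
```

carry_out:
  commands: [0.5, 0.5, 0, 1, 1, 0.7, 0.8, 0, 1, 1, 0.7, 0.8, 0, 1, 1, 0.7, 0.8, 0, 1, 1, 0.7, 0.8, 0, 1, 1, 0.7, 0.8, 0, 1, 1, 0.7, 0.8, 0, 1, 1, 0.7, 0.8, 0, 1, 1]
  grip_force: 20

```text
time_s: 0.9
tcp_pos: [0.377, -0.4101, 0.2484]
eef_rot: [180.0, 0.0, -134.1]
contact_force: [0.8, -0.8, -0.4]
gripper_width: 0.0295
```

carry_out:
  commands: [0.4, 0.6, 0, 1, 1, 0.4, 0.6, 0, 1, 1, 0.4, 0.6, 0, 1, 1, 0.3, 0.5, 0, 1, 1, 0.2, 0.2, 0, 1, 1, 0, 0, 0, 1, 1, 0, 0, 0, 1, 1, 0, 0, 0, 1, 1]

```text
time_s: 1.7
tcp_pos: [0.4442, -0.3113, 0.2482]
eef_rot: [180.0, 0.0, -102.1]
contact_force: [0.4, 0.3, -0.1]
gripper_width: 0.0005
```

carry_out:
  commands: [0, 0, 0, 1, 1, 0, 0, 0, 0, 1, 0, 0, 0, 0, 1, 0, 0, 0, 0, 1]

```text
time_s: 2.1
tcp_pos: [0.4442, -0.3116, 0.2485]
eef_rot: [180.0, 0.0, -98.4]
contact_force: [0.2, 0.7, 0.3]
gripper_width: 0.0002
```

carry_out:
  commands: [0.05, -0.05, -0.3, 0, 1, 0, 0, -0.4, 0, 1, 0, 0, -0.4, 0, 1, 0, 0, -0.2, 0, 1, 0, 0, 0, 0, 1, 0, 0, 0, 0, 1]

```text
time_s: 2.7
tcp_pos: [0.4465, -0.3139, 0.1967]
eef_rot: [180.0, -0.0, -98.3]
contact_force: [-0.3, 0.8, 0.1]
gripper_width: 0.0003
```

```bash
python3 - <<'E'
from h import *
s=snap('scene','s1');t=snap('top','t1')
a=t['frame'][185:270,300:405,::-1];b=s['frame'][200:305,280:410,::-1]
p=telemetry.get_state()['tcp_pos'];tip=p-[0,0,.022];print(tip,proj(s,tip),proj(t,tip))
a=cv2.resize(a,(494,400),interpolation=2);b=cv2.resize(b,(495,400),interpolation=2)
cv2.imwrite('pics/v1.png',np.vstack([cv2.resize(a,(371,300)),cv2.resize(b,(371,300))]))
E
```

```text
[ 0.44675647 -0.31387821  0.1752467 ] [[346.87965263 248.62507398]] [[388.28004231 228.02692956]]
```

View pics/v1.png

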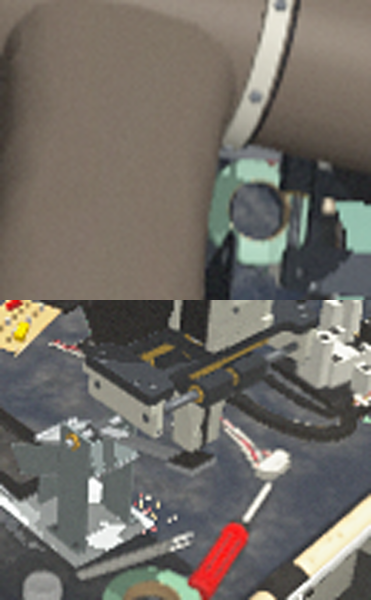

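The fingertips (v1 lower half, about (193,450)) stand just above the black paddle at (190,460), and the gripper body is clear of the dispenser. Pressing now.

carry_out:
  commands: [0, 0, -0.2, 0, 1, 0, 0, -0.2, 0, 1, 0, 0, -0.2, 0, 1, 0, -0.05, -0.2, 0, 1, 0, 0, -0.2, 0, 1]

```text
time_s: 3.3
tcp_pos: [0.4464, -0.316, 0.156]
eef_rot: [-180.0, -0.0, -98.3]
contact_force: [-0.3, -2.5, 4.0]
gripper_width: 0.0003
```

carry_out:
  commands: [0, 0, -0.2, 0, 1, 0, 0, -0.2, 0, 1, 0, 0, -0.2, 0, 1, 0, 0.05, -0.2, 0, 1, 0, 0, -0.1, 0, 1, 0, 0, 0, 0, 1]

```text
time_s: 3.9
tcp_pos: [0.4466, -0.3134, 0.1201]
eef_rot: [-180.0, 0.0, -98.2]
contact_force: [0.1, -0.8, 4.9]
gripper_width: 0.0005
```

carry_out:
  commands: [0, 0.05, -0.1, 0, 1, 0, 0, -0.1, 0, 1, 0, 0, -0.05, 0, 1, 0, 0, 0, 0, 1, 0, 0, 0, 0, 1, 0, 0, 0, 0, 1]

```text
time_s: 4.5
tcp_pos: [0.4466, -0.3113, 0.1107]
eef_rot: [-180.0, 0.0, -98.3]
contact_force: [1.0, 1.2, 5.6]
gripper_width: 0.0007
```

```bash
python3 - <<'E'
from h import *
s=snap('scene','s2');t=snap('top','t2')
st=telemetry.get_state();print(st['tcp_pos'],st['contact_force'])
a=cv2.resize(t['frame'][185:270,250:390,::-1],(659,400),interpolation=2)[:, :400];b=cv2.resize(s['frame'][220:300,240:365,::-1],None,fx=3.7,fy=3.7,interpolation=2)[:,:400]
c=np.zeros((400,800,3),np.uint8);c[:,:400]=a;c[:b.shape[0],400:400+b.shape[1]]=b
cv2.imwrite('pics/v2.png',c)
E
```

```text
[ 0.44657184 -0.31129507  0.11073895] [0.84234557 1.15174875 5.19209759]
```

View pics/v2.png

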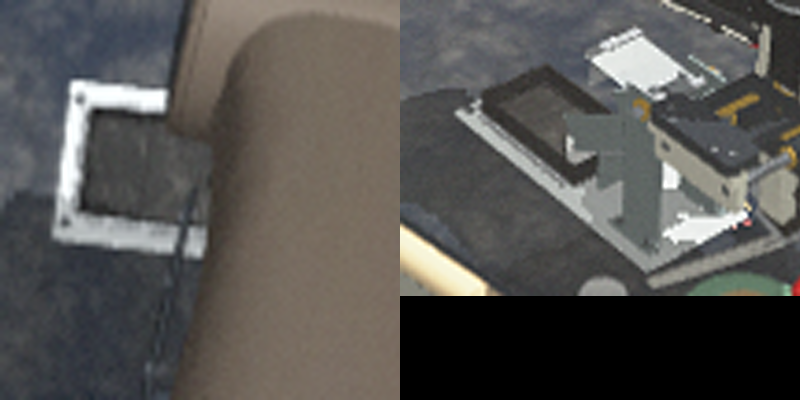

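The lid stands open at v2 (645,60). A bright patch at the chute mouth, v2 (580,148), may be the cap. I'll press slightly further, wait, and check whether it moves.

carry_out:
  commands: [0, 0, -0.05, 0, 1, 0, 0, -0.03, 0, 1, 0, 0, 0, 0, 1, 0, 0, 0, 0, 1, 0, 0, 0, 0, 1, 0, 0, 0, 0, 1, 0, 0, 0, 0, 1, 0, 0, 0, 0, 1]

```text
time_s: 5.4
tcp_pos: [0.4465, -0.3113, 0.1078]
eef_rot: [-180.0, 0.0, -98.3]
contact_force: [0.3, 2.4, 8.2]
gripper_width: 0.0006
```

```bash
python3 - <<'E'
from h import *
s=snap('scene','s3')
st=telemetry.get_state();print(st['tcp_pos'],st['contact_force'])
y=np.array([np.cos(np.radians(82.25)),np.sin(np.radians(82.25)),0]);x=np.array([y[1],-y[0],0]);o=np.array([.4668,-.1625,0])
for z in(.006,.014,.022,.04,.05):
    p=onz(s,288.6,260,z)-o;print(z,p@x,p@y)
b=cv2.resize(s['frame'][225:285,250:340,::-1],None,fx=8,fy=8,interpolation=2)
cv2.imwrite('pics/v3.png',b)
d0=cv2.imread('pics/s2.png')[225:285,250:340].astype(int)-s['frame'][225:285,250:340,::-1];print(np.abs(d0).max(2).max(), (np.abs(d0).max(2)>40).sum())
E
```

```text
[ 0.44650273 -0.31127126  0.10775861] [0.43284955 2.9326374  7.42201407]
0.006 0.00039134767683552833 0.0652443805256807
0.014 -0.006146150458357436 0.05739069730090901
0.022 -0.0126836485935504 0.04953701407613732
0.04 -0.0273930193977345 0.03186622682040111
0.05 -0.03556489206672574 0.02204912278943658
133 180
```

View pics/v3.png

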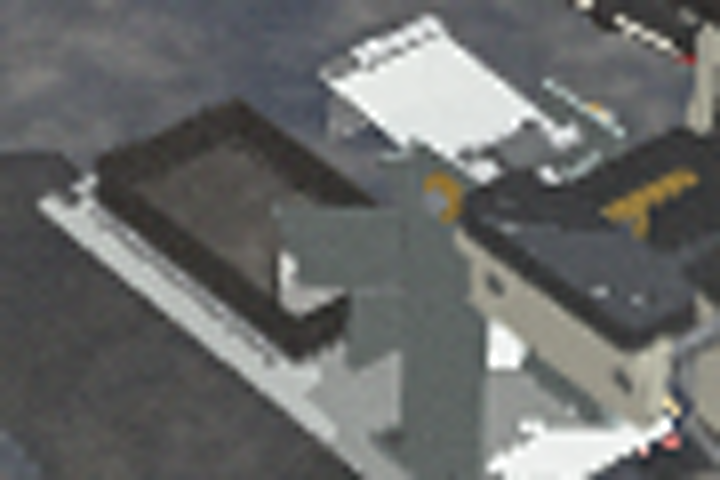

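```bash
python3 - <<'E'
from h import *
s=np.load('s3.npz');im=cv2.imread('pics/s3.png').astype(int)
y=np.array([np.cos(np.radians(82.25)),np.sin(np.radians(82.25)),0]);x=np.array([y[1],-y[0],0]);o=np.array([.4668,-.1625,0])
d=lambda a,b,c:((proj(s,o+a*x+b*y+[0,0,c])[0]-[250,225])*8).round().tolist()
print('mouth corners',d(-.023,.045,.032),d(.023,.045,.032))
for yy in(.055,.065,.075):print(yy,'top L/R/near/far',[d(a,yy+b,.022) for a,b in[(0,.018),(0,-.018),(-.018,0),(.018,0)]],'bot front',d(0,yy+.018,.006), d(-.018,yy,.006))
a=cv2.imread('pics/s2.png').astype(int)
print(im[255:266,283:296].mean(2).round().astype(int)); print(a[255:266,283:296].mean(2).round().astype(int))
E
```

```text
mouth corners [295.0, 275.0] [395.0, 226.0]
0.055 top L/R/near/far [[295.0, 235.0], [359.0, 284.0], [287.0, 278.0], [365.0, 240.0]] bot front [294.0, 270.0] [287.0, 314.0]
0.065 top L/R/near/far [[278.0, 222.0], [341.0, 270.0], [270.0, 264.0], [348.0, 227.0]] bot front [277.0, 257.0] [269.0, 300.0]
0.075 top L/R/near/far [[261.0, 208.0], [323.0, 256.0], [253.0, 251.0], [330.0, 214.0]] bot front [260.0, 243.0] [252.0, 286.0]
[[ 85  84  88  98  95  98  97 103  95  99  99  96  98]
 [ 86  82 129 103  95 100 102 100 105 100  99  97  97]
 [ 89  76 201 165  99  96  98 100  98  99  99 100  99]
 [ 82  73 196 204 104  96  95 100  97  96 101 101 101]
 [ 85  75 199 151  99  95  97  98  95  97  96 101  96]
 [ 93  59 178 163 122 108 104 103 102 101  97  99 100]
 [ 79  73 150 158 150 152 161 156 141 134  94 113 116]
 [ 55  63 149 157 158 161 161 163 110  48  64 104  99]
 [ 51  48  97 152 155 160 107  54  45  54  67 105 102]
 [ 53  53  50  71 100  56  48  49  51  50  69 104 103]
 [ 48  52  50  50  52  54  59  56  55  47  86 103 104]]
[[ 88  86  91  99  95 100 101 100  97  98  99  99  99]
 [ 88  76 126 102  95 101 100 100 100  99 103 100  97]
 [ 87  77 202 165 103  95  98  98 103 100  96 100 101]
 [ 83  74 199 203 106  99 101  99  96  99  99 101  98]
 [ 91  77 204 150  97  93  96  99  98 100 102 101  99]
 [ 91  54 190 165 119 109 105 105 104 102  96 105 102]
 [ 83  72 151 158 150 154 159 159 141 139  92 112 113]
 [ 58  58 144 158 161 166 159 162 107  45  71 104  99]
 [ 56  54  97 152 159 157 106  52  52  48  70 105 102]
 [ 49  51  55  71 100  55  54  50  52  51  71 105 100]
 [ 53  52  53  53  50  54  53  55  56  53  90 105 104]]
```

The patch hasn't changed between the two frames, and it matches a cap lying flat in the dish at dispenser y of about 0.06 m. Easing the lever up at about 0.04 m/s.

carry_out:
  commands: [0, 0, 0.05, 0, 1, 0, 0, 0.1, 0, 1, 0, -0.05, 0.1, 0, 1, 0, 0, 0.1, 0, 1, 0, 0, 0.1, 0, 1, 0, -0.05, 0.1, 0, 1, 0, 0, 0.1, 0, 1, 0, 0, 0.1, 0, 1]

```text
time_s: 6.25
tcp_pos: [0.4459, -0.3157, 0.1375]
eef_rot: [180.0, 0.0, -98.3]
contact_force: [-1.2, -1.3, 3.3]
gripper_width: 0.0002
```

carry_out:
  commands: [0, 0, 0.1, 0, 1, 0, 0, 0.1, 0, 1, 0, 0, 0.1, 0, 1, 0, 0, 0.1, 0, 1, 0, 0.05, 0.1, 0, 1, 0, 0, 0.1, 0, 1, 0, 0, 0.1, 0, 1, 0, 0, 0, 0, 1]

```text
time_s: 7.05
tcp_pos: [0.4466, -0.3133, 0.1658]
eef_rot: [-180.0, 0.0, -98.2]
contact_force: [0.0, 1.7, 2.2]
gripper_width: 0.0004
```

Tip at 0.144 m with about 15 mm to go, so I'm slowing down.

carry_out:
  commands: [0, 0, 0.05, 0, 1, 0, 0, 0.05, 0, 1, 0, 0, 0.05, 0, 1, 0, 0, 0.05, 0, 1, 0, 0, 0.05, 0, 1, 0, 0, 0, 0, 1]

```text
time_s: 7.65
tcp_pos: [0.4463, -0.3137, 0.1756]
eef_rot: [-180.0, -0.0, -98.3]
contact_force: [-0.2, 1.7, 2.0]
gripper_width: 0.0009
```

carry_out:
  commands: [0, 0, 0.05, 0, 1, 0, 0, 0.05, 0, 1, 0, 0, 0.05, 0, 1, 0, 0, 0.05, 0, 1, 0, 0, 0, 0, 1]

```text
time_s: 8.15
tcp_pos: [0.4463, -0.3139, 0.1836]
eef_rot: [-180.0, -0.0, -98.3]
contact_force: [0.8, -0.3, -0.2]
gripper_width: 0.0001
```

carry_out:
  commands: [0, 0, 0.05, 0, 1, 0, 0, 0.05, 0, 1, 0, 0, 0.1, 0, 1, 0, 0, 0.2, 0, 1, 0, 0, 0.5, 0, 1, 0, 0, 0.8, 0, 1, 0, 0, 0.8, 0, 1, 0, 0, 0, 0, 1]

```text
time_s: 8.95
tcp_pos: [0.4482, -0.3149, 0.2889]
eef_rot: [-179.5, -0.2, -98.2]
contact_force: [0.3, 0.3, -0.0]
gripper_width: 0.0006
```

carry_out:
  commands: [-0.4, -0.5, 0, 0, 1, -0.7, -0.8, 0, 0, 1, -0.7, -0.8, 0, 0, 1, -0.7, -0.8, 0, 0, 1, -0.7, -0.8, 0, 0, 1, -0.7, -0.8, 0, 0, 1, -0.4, -0.5, 0, 0, 1, 0, 0, 0, 0, 1]

```text
time_s: 9.75
tcp_pos: [0.2721, -0.5156, 0.2833]
eef_rot: [180.0, -0.0, -98.5]
contact_force: [1.2, 0.2, -0.3]
gripper_width: 0.0002
```

```bash
python3 - <<'E'
from h import *
s=snap('scene','s4');t=snap('top','t4')
st=telemetry.get_state();print(st['time_s'],st['tcp_pos'],st['contact_force'])
a=cv2.resize(t['frame'][190:275,250:400,::-1],(795,450)[:2],interpolation=2);b=cv2.resize(s['frame'][220:325,240:390,::-1],(560,392),interpolation=2)
cv2.imwrite('pics/v4.png',cv2.resize(a,(700,397)));cv2.imwrite('pics/v5.png',b)
E
```

```text
9.85 [ 0.27372278 -0.51395975  0.28332458] [ 0.15620446  0.75359942 -0.1308917 ]
```

View pics/v4.png

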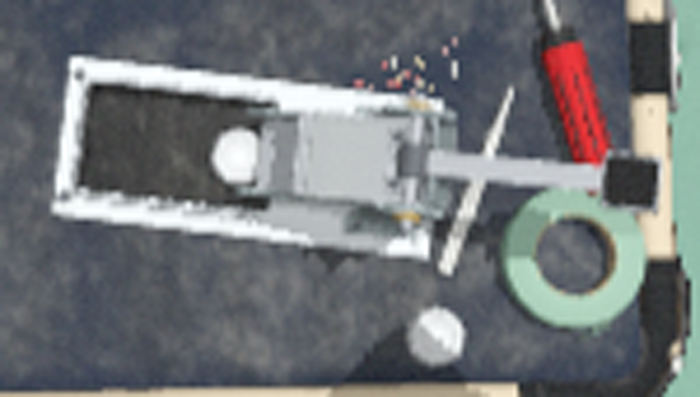

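View pics/v5.png

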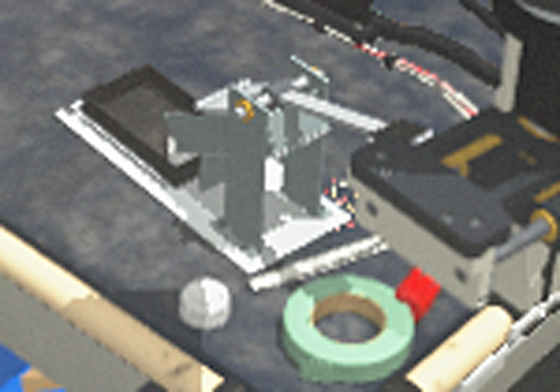

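The top view shows the cap round and flat in the dish at v4 (237,155). The lid is shut at (345,155), the paddle is back up at (632,182), and the neighbouring objects haven't moved. Handing in.

```bash
python3 -c "
from plant import r
print(r.close_job())"
```

```text
the job is handed in; nothing more can be done
None
```

The dial cap is out of the dispenser and lying in the black dish, the lid is shut, and the arm is clear. I handed the job in at about 9.9 s, against the 42 s limit.

- **Press:** I pressed the paddle with the closed fingertips to about 86 mm above the bench, which is nearly its end stop. The highest force I read was about 8 N. The lid stood open, and two pictures about 1 s apart showed the cap already at rest in the dish.
- **Easing up:** I raised the paddle at about 0.04 m/s, then 0.02 m/s over the last part. The last reading in contact was 2 N, just before the stop. By the next one, about 8 mm higher, the force had dropped to zero. I then lifted the arm and moved it away.
- **Last checks:** The final top view shows the cap flat in the dish near the chute mouth, with the lid and paddle back in their starting positions. The tape roll, tweezers, screwdriver and second cap look unmoved. I didn't check the stamp, ink pad and motor separately; the arm stayed well clear of that side of the bench.

No check failed. The two cameras disagreed by 6–9 mm on where the paddle was, so I used a point between them and confirmed it from close up before pressing.

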